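# Set washed skate and scooter wheels out to dry

### The job

Set the washed wheels out to dry. Lift the three scooter wheels out of the rack and hang all of them by their rims over the long J-hook of the drip stand, one behind the other, and spread the heap of roller-skate wheels in the tray into one even layer, every wheel lying flat on the tray floor with at least a finger's width (15 mm) clear between it and any other. Leave the bottle, screwdriver and grease jar where they are.

Things in the scene. Friction and masses are not known exactly. Their poses are not given: they have to be found in the camera images.
- tray: fixed steel drip tray, open on top, 236 x 346 mm outside (x by y), walls 6 mm thick and 26 mm high, inside 224 x 334 mm; origin at the centre of its underside on the bench, inner floor 6 mm above; x across the short side, z up
- rack: fixed plywood stand (base 236 x 150 x 10 mm) with three slots along its y axis, at x = -76, 0 and +76 mm; each slot is 28 mm wide between 6 mm walls that reach 50 mm above the bench, with low 24 mm chocks at its ends; a scooter wheel stands loosely in each; origin at the centre of its underside, z up
- hook: fixed drip stand: a dark foot plate, a post of radius 9 mm at x = +98 mm and, from its top, a long level J-hook, a 10 mm thick steel rod that runs along the stand's -x axis from the post to x = -98 mm; its axis is 250 mm above the bench. Origin on the bench below the middle of the rod; z up. The free end turns up to 273 mm above the bench. The rod has room for the three scooter wheels one behind the other; the post goes no higher than 263 mm
- hook_tip (a point): top of the turned-up free end of the J-hook (18 mm above the rod's upper side), at x = -98 mm in the stand's frame
- hook_rod (a point): middle of the upper side of the level rod, 255 mm above the bench, x = 0 in the stand's frame
- scooter1: kick-scooter wheel, 180 mm diameter, 24 mm thick, about 0.35 kg: a flat-sided tyre and rim ring 26 mm deep radially (inner diameter 128 mm), hub of 36 mm diameter, three 12 mm spokes; origin at the wheel's centre, x is the axle, z points up at the start (origin 100 mm above the bench); spokes point to -z and 30 degrees above the +y and -y axes, so the opening under the top of the rim is free; stands upright in the rack
- scooter2: kick-scooter wheel, 180 mm diameter, 24 mm thick, about 0.35 kg: a flat-sided tyre and rim ring 26 mm deep radially (inner diameter 128 mm), hub of 36 mm diameter, three 12 mm spokes; origin at the wheel's centre, x is the axle, z points up at the start (origin 100 mm above the bench); spokes point to -z and 30 degrees above the +y and -y axes, so the opening under the top of the rim is free; stands upright in the rack
- scooter3: kick-scooter wheel, 180 mm diameter, 24 mm thick, about 0.35 kg: a flat-sided tyre and rim ring 26 mm deep radially (inner diameter 128 mm), hub of 36 mm diameter, three 12 mm spokes; origin at the wheel's centre, x is the axle, z points up at the start (origin 100 mm above the bench); spokes point to -z and 30 degrees above the +y and -y axes, so the opening under the top of the rim is free; stands upright in the rack
- roller1: roller-skate wheel, a solid cylinder 60 mm diameter, 30 mm high, about 90 g, lying flat in the heap in the tray or on top of others; origin at its centre, z is its axle (vertical when flat)
- roller2: roller-skate wheel, a solid cylinder 60 mm diameter, 30 mm high, about 90 g, lying flat in the heap in the tray or on top of others; origin at its centre, z is its axle (vertical when flat)
- roller3: roller-skate wheel, a solid cylinder 60 mm diameter, 30 mm high, about 90 g, lying flat in the heap in the tray or on top of others; origin at its centre, z is its axle (vertical when flat)
- roller4: roller-skate wheel, a solid cylinder 60 mm diameter, 30 mm high, about 90 g, lying flat in the heap in the tray or on top of others (may be absent); origin at its centre, z is its axle (vertical when flat)
- roller5: roller-skate wheel, a solid cylinder 60 mm diameter, 30 mm high, about 90 g, lying flat in the heap in the tray or on top of others (may be absent); origin at its centre, z is its axle (vertical when flat)
- roller6: roller-skate wheel, a solid cylinder 60 mm diameter, 30 mm high, about 90 g, lying flat in the heap in the tray or on top of others (may be absent); origin at its centre, z is its axle (vertical when flat)
- cleaner: bystander: bottle of cleaner, 72 mm diameter, 200 mm tall, beyond the tray; origin under its centre
- screwdriver: bystander: screwdriver, 200 mm long, lying beyond the tray; origin under its centre
- greasepot: bystander: closed grease jar, 70 mm diameter, 70 mm tall; origin under its centre
Mind the look-alikes: they are no part of the job. What is shaped like the scooter3 but green, red or turquoise is not meant.

How it is judged:
By the outcome, as a careful person would: the job done as asked, in the order asked, and still so for the second after the job is handed in, with the robot touching nothing.
Of roller4, roller5, roller6 only 1 to 3 are there at a start; the rules pass over those that are not, and their reading is None.
At some moment in a run one of roller1, roller2, roller3, roller4, roller5, roller6 may be knocked a few centimetres aside while the robot is not near it.
It also fails if it takes over 208 s, if anything falls off the work surface, if the arm or the gripper's body presses on something with over 40 N, if the wrist force passes 120 N, or if a joint passes its speed limit or range.

### The arm

A 7-joint arm with a two-finger parallel gripper is mounted at the origin on the work surface. World frame = base frame: x ahead of the robot, y to its left, z up, the work surface at z = 0. Lengths are in m, angles in degrees, forces in N, time in s.
With the tool pointing down it reaches from about 0.425 to 0.875 m from the base axis. Payload 4.7 kg.
Tool frame: the origin (TCP) lies at the very end of the fingers, on their centre line; the grasp point (between the pads) lies 19 mm behind it; z points along the fingers, y is the line along which they close (so a half turn about z gives the same grasp; the last joint's range is limited). The gripper opens to 87 mm and grips with 3 to 60 N. Pads are 19 mm wide; open, the fingers measure 117 mm over their backs; the gripper's body (75 mm by 190 mm) begins 51 mm behind the grasp point.
Start: joints at [67.959, 18.392, -4.016, 83.108, 1.295, 78.541, -3.26], TCP at [0.252, -0.599, 0.223] pointing down, gripper open.
Joint ranges: [-163.93, 163.93], [-17.29, 119.83], [-79.2, 71.16], [3.27, 140.29], [-89.18, 269.18], [5.43, 117.66], [-154.24, 154.24]. Speed limits (degrees/s): [147.25, 147.25, 180, 180, 180, 180, 180].

### API

Orientations are given as [roll, pitch, yaw] about the fixed x, y, z axes, in that order (R = Rz(yaw) Ry(pitch) Rx(roll)).
In Python, from cell import telemetry, cams, env gives the robot as it stands.
- The arm moves only by the tool arm_command, never from a script. Its argument "series" is text: rows parted by semicolons, each of 5 numbers parted by spaces: the shift along the tool's x, y, z in mm, then the turn about the tool's z in rad, then the closure in counts, from 0 (fully open) to 255 (shut). A call has 1 to 20 rows; each row shifts and turns the commanded pose from where the row before left it, along the tool's axes as they then stand; what a row does not reach is not made up. A row lasts 1/12 s, in which the tool goes at most 41.7 mm and 7.16 degrees, less where a joint would pass 70% of its speed; a pose out of reach is approached as far as the arm can. A call is refused whole if a number of a shift passes 41.7 or a number of a turn 0.125, either way. A call with a gripper value outside its range is refused whole. The fingers move at their own pace and stop on an object; "squeeze" is the grip in N (left out, the last holds). Time passes only in rows, so rows that do not move let the fingers close. It gives the time, the measured TCP pose, the force, the opening and the grip force at its end, in the units of the state.
- telemetry.get_obs(): the state, without advancing time (a new reading comes with each control period).
- cams.read_camera(name): name is "side" or "top" or "wrist"; returns the picture (384x512x3 uint8, blue, green, red); there is no depth.
- cams.calibration(name): a dict with "K" (3x3 intrinsics, pixels), "origin" and "rotation" of the camera in the world; the wrist camera has in their place "hand_eye" (4x4, takes a point from camera to tool coordinates, whose origin is the TCP and whose axes are the flange's). Camera axes: x right, y down, z forward; pixel columns grow to the right and rows downward; lengths in m; the calibration is good to about 2 mm. The wrist camera is an equidistant fisheye: a pixel r from the principal point sees the ray r / f radians off the axis. A picture is of the moment at which its call begins: read the wrist's pose just before it. calibration takes no time and is no camera call.
- env.sign_off(): hands the job in; it is judged then, once.
The state is a dict: "time_s": time; "qpos": joint angles; "joint_velocities": joint speeds; "effort": joint torques, N m; "tool_pos": TCP position; "tool_rot": TCP orientation; "force": force on the tool from outside, world axes, zero at the start; "wrist_torque": the same for the moment, N m; "grip_width": finger opening in m; "grasp_force": force on a finger pad.
Only numpy, scipy, OpenCV 4.12 (cv2) and the standard library are available. Lean on these libraries where they do the work, as an engineer would, in place of code of your own. Each camera call takes 0.05 s, during which the arm holds its last target. There are 200 camera calls.

## Working session

There is one attempt and no reset: what is moved stays moved. The work goes in short steps, Python scripts to look and compute and a tool call to move; the robot and the scene stay as the last step left them, time stands still between calls to the robot, and variables do not carry over. Pictures are saved under pics/ and viewed, at most 14 in all, crops included, and the job is handed in when it is done.

Besides the shell and the picture viewer there is one more tool, called after "Call:" as name(argument=value, ...) on one line, values as JSON. arm_command: Moves the arm, as the interface text tells. Its arguments: {"type":"object","properties":{"series":{"type":"string"},"squeeze":{"type":"number"}},"required":["series"]}

```bash
ls; mkdir -p pics; python3 - <<'E'
from cell import telemetry, cams, env
import cv2
o=telemetry.get_obs(); print(o)
for n in ("side","top","wrist"):
    cv2.imwrite(f"pics/{n}0.png",cams.read_camera(n)); print(n,cams.calibration(n))
E
```

```text
pics
{'time_s': 0.0, 'qpos': array([67.95767358, 18.43869253, -4.01548746, 83.17451046,  1.29504773,
       78.54020893, -3.2594843 ]), 'joint_velocities': array([ 0.06126828,  0.03937157,  0.05207391, -0.00057287,  0.01936854,
       -0.05193379, -0.04388754]), 'effort': array([-1.03101549e-04, -4.91281343e+01, -4.04138966e-01, -3.12526488e+01,
       -6.38929149e-02,  4.35393071e-02,  1.61611210e-04]), 'tool_pos': array([ 0.25214983, -0.5985057 ,  0.22146909]), 'tool_rot': array([-1.79891832e+02,  5.77474620e-03,  2.28525563e+01]), 'force': array([-0.16537005,  0.4393075 , -0.30824753]), 'wrist_torque': array([ 0.02403875, -0.01344082, -0.02133089]), 'grasp_force': 0.0, 'grip_width': 0.0869252982501977}
side {'K': array([[359.07764389,   0.        , 256.87464456],
       [  0.        , 359.07764389, 192.30744869],
       [  0.        ,   0.        ,   1.        ]]), 'origin': array([0.4940659 , 0.70638295, 0.86410043]), 'rotation': array([-130.04313628,   -0.49796929, -174.21834426])}
top {'K': array([[356.03060496,   0.        , 261.17049163],
       [  0.        , 356.03060496, 188.09012913],
       [  0.        ,   0.        ,   1.        ]]), 'origin': array([ 0.45029617, -0.13478757,  1.47843826]), 'rotation': array([-175.82053801,    1.5822761 ,  -89.9411599 ])}
wrist {'K': array([[297.31863964,   0.        , 260.4901845 ],
       [  0.        , 297.31863964, 189.4058777 ],
       [  0.        ,   0.        ,   1.        ]]), 'hand_eye': array([[ 6.20321033e-04, -9.59809287e-01, -2.80652360e-01,
         7.67692699e-02],
       [ 9.99999804e-01,  5.71673241e-04,  2.55204072e-04,
         6.40767822e-04],
       [-8.45057941e-05, -2.80652463e-01,  9.59809454e-01,
        -1.61073695e-01],
       [ 0.00000000e+00,  0.00000000e+00,  0.00000000e+00,
         1.00000000e+00]])}
```

View pics/side0.png

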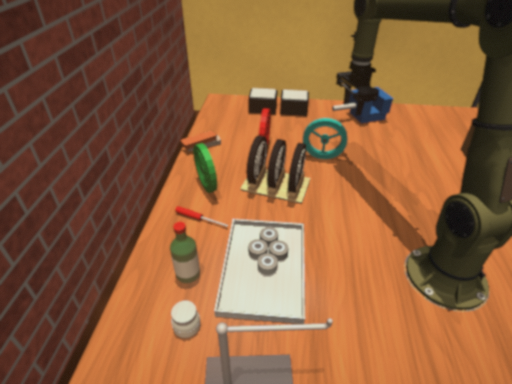

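View pics/top0.png

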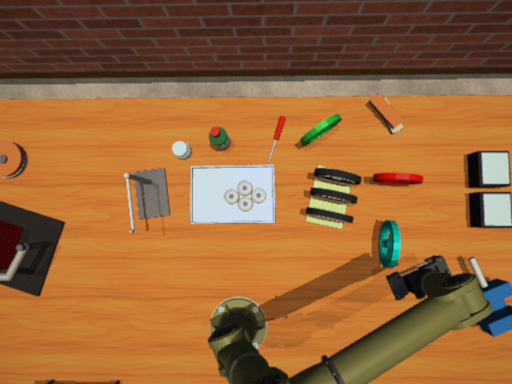

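```bash
cat > h.py <<'E'
import numpy as np, cv2
from scipy.spatial.transform import Rotation as R
from cell import telemetry, cams
def pose(o):
    T=np.eye(4); T[:3,:3]=R.from_euler('xyz',o["tool_rot"],degrees=True).as_matrix(); T[:3,3]=o["tool_pos"]; return T
def shot(n):
    o=telemetry.get_obs(); return cams.read_camera(n), camT(n,o)
def camT(n,o=None):
    c=cams.calibration(n)
    if n=="wrist": return pose(o or telemetry.get_obs())@c["hand_eye"]
    T=np.eye(4); T[:3,:3]=R.from_euler('xyz',c["rotation"],degrees=True).as_matrix(); T[:3,3]=c["origin"]; return T
def ray(n,T,u,v):
    K=cams.calibration(n)["K"]; d=np.array([(u-K[0,2])/K[0,0],(v-K[1,2])/K[1,1],1.])
    if n=="wrist":
        r=np.hypot(d[0],d[1]); d=np.array([np.sin(r)*d[0]/max(r,1e-9),np.sin(r)*d[1]/max(r,1e-9),np.cos(r)])
    return T[:3,3],T[:3,:3]@d
def onz(n,T,u,v,z):
    o,d=ray(n,T,u,v); return (o+d*(z-o[2])/d[2])
def px(n,T,P):
    K=cams.calibration(n)["K"]; p=T[:3,:3].T@(np.asarray(P)-T[:3,3])
    if n=="wrist":
        r=np.hypot(p[0],p[1]); t=np.arctan2(r,p[2]); q=np.array([p[0]/r*t,p[1]/r*t])
    else: q=p[:2]/p[2]
    return np.array([q[0]*K[0,0]+K[0,2],q[1]*K[1,1]+K[1,2]])
def meet(o1,d1,o2,d2):
    d1=d1/np.linalg.norm(d1); d2=d2/np.linalg.norm(d2)
    s=np.linalg.lstsq(np.c_[d1,-d2],o2-o1,rcond=None)[0]; a=o1+s[0]*d1;b=o2+s[1]*d2
    return (a+b)/2,np.linalg.norm(a-b)
def go(x,y,z,yaw=None):
    "remaining move to target in tool axes (mm, after a pure turn) and turn in rad"
    o=telemetry.get_obs(); T=pose(o); cur=np.degrees(np.arctan2(T[1,0],T[0,0]))
    d=0 if yaw is None else (yaw-cur+180)%360-180
    M=T[:3,:3]@R.from_euler('z',-d,degrees=True).as_matrix()
    mv=M.T@(np.array([x,y,z])-T[:3,3])*1000
    m0=T[:3,:3].T@(np.array([x,y,z])-T[:3,3])*1000
    print("yaw",cur.round(2),"turn_tool",round(-np.radians(d),3),"after-turn mm",mv.round(1),"before-turn mm",m0.round(1),"tcp",o["tool_pos"].round(4),"q",o["qpos"].round(0),"t",round(o["time_s"],2))
E
python3 - <<'E'
from h import *
im=cv2.imread("pics/top0.png"); T=camT("top")
pt=lambda s,u,v,z: print(s,onz("top",T,u,v,z).round(3))
for c in [(190,166),(273,165),(275,222),(191,224)]: pt("tray",*c,.026)
for c in [(319,167),(355,174),(345,227),(306,221)]: pt("rack",*c,.01)
pt("tip",132,231,.27);pt("post",127,177,.255)
for c in [(231,197),(245,187),(258,196),(245,204)]: pt("rol",*c,.036)
# black blobs near rack
roi=im[160:230,295:365]; m=(roi.max(2)<60).astype('uint8')
n,l,s,ce=cv2.connectedComponentsWithStats(m)
for i in range(1,n):
    if s[i,4]>30:
        r=cv2.minAreaRect(np.argwhere(l==i)[:,::-1].astype(np.float32)); print(s[i],ce[i]+[295,160],r[1:], onz("top",T,*(ce[i]+[295,160]),.15).round(3))
S=camT("side")
p1=meet(*ray("top",T,132,231),*ray("side",S,330,323));print("tip",p1)
p1=meet(*ray("top",T,127,177),*ray("side",S,222,329));print("post",p1)
a=cv2.resize(im[140:250,110:370],None,fx=3,fy=3,interpolation=cv2.INTER_CUBIC); cv2.imwrite("pics/topz.png",a)
E
```

```text
tray [0.648 0.2   0.026]
tray [ 0.651 -0.143  0.026]
tray [ 0.418 -0.151  0.026]
tray [0.41  0.192 0.026]
rack [ 0.645 -0.333  0.01 ]
rack [ 0.615 -0.481  0.01 ]
rack [ 0.398 -0.436  0.01 ]
rack [ 0.422 -0.278  0.01 ]
tip [0.392 0.339 0.27 ]
post [0.579 0.368 0.255]
rol [0.519 0.028 0.036]
rol [ 0.56  -0.029  0.036]
rol [ 0.524 -0.082  0.036]
rol [ 0.491 -0.029  0.036]
[ 19   9  47  15 362] [336.98618785 175.29558011] ((46.28340148925781, 10.394153594970703), 11.309932708740234) [ 0.595 -0.381  0.15 ]
[ 15  28  47  15 275] [332.65454545 194.15636364] ((46.68204879760742, 7.6008758544921875), 10.954063415527344) [ 0.524 -0.364  0.15 ]
[ 11  48  47  14 250] [328.764 214.152] ((46.87022018432617, 5.952970027923584), 11.592175483703613) [ 0.45  -0.349  0.15 ]
tip (array([0.39119054, 0.34391677, 0.25774545]), np.float64(0.001210375296366197))
post (array([0.5833439 , 0.37108595, 0.24769164]), np.float64(0.007153069315075508))
```

View pics/topz.png

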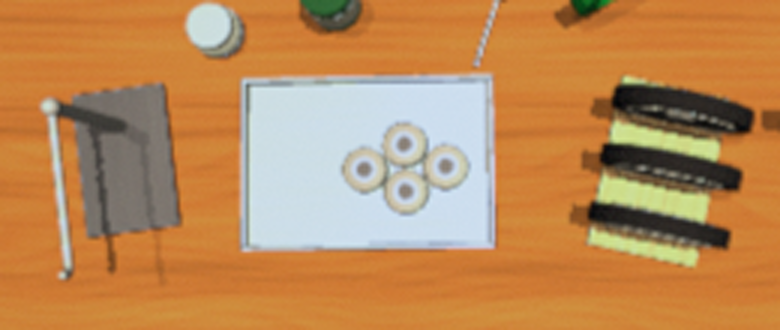

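```bash
python3 -c "
from h import *
go(.52,-.40,.40,77.6)"
```

```text
yaw 22.85 turn_tool -0.956 after-turn mm [ 251.7  218.7 -178.2] before-turn mm [ 323.9  -79.3 -178.2] tcp [ 0.2522 -0.5986  0.2217] q [68. 18. -4. 83.  1. 79. -3.] t 0.15
```

Call:
arm_command(series="0 0 -35 -0.12 0;0 0 -35 -0.12 0;0 0 -36 -0.12 0;0 0 -36 -0.12 0;0 0 -36 -0.12 0;0 0 0 -0.12 0;0 0 0 -0.12 0;0 0 0 -0.116 0;25 22 0 0 0;25 22 0 0 0;25 22 0 0 0;25 22 0 0 0;25 22 0 0 0;25 22 0 0 0;25 22 0 0 0;25 22 0 0 0;25 22 0 0 0;25 22 0 0 0;0 0 0 0 0;0 0 0 0 0")

```text
time_s: 1.82
tool_pos: [0.5228, -0.3994, 0.3997]
tool_rot: [-180.0, -0.1, 77.9]
force: [-0.5, -0.4, 0.2]
grip_width: 0.0869
grasp_force: 0.0
```

```bash
python3 -c "
from h import *
go(.52,-.40,.40,77.6)
im,T=shot('wrist'); np.save('T1.npy',T); cv2.imwrite('pics/w1.png',im)
"
```

```text
yaw 77.93 turn_tool 0.006 after-turn mm [-1.2 -2.6 -0.3] before-turn mm [-1.1 -2.7 -0.3] tcp [ 0.5228 -0.3994  0.3997] q [ 49.  20. -20.  62.   7.  99.  19.] t 1.82
```

View pics/w1.png

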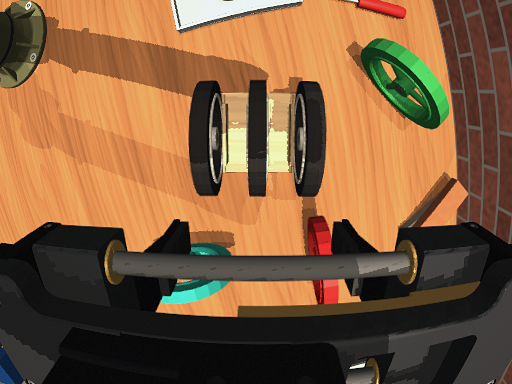

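```bash
cat >> h.py <<'E'
def wheels(im,T,box):
    u0,v0,u1,v1=box; roi=im[v0:v1,u0:u1]; m=(roi.max(2)<70).astype('uint8')
    n,l,s,c=cv2.connectedComponentsWithStats(m)
    for i in range(1,n):
        if s[i,4]<300: continue
        p=np.argwhere(l==i)[:,::-1]+[u0,v0]; vt,vb=p[:,1].min(),p[:,1].max()
        ut=np.median(p[p[:,1]<=vt+1,0]); ub=np.median(p[p[:,1]>=vb-1,0])
        o,a=ray("wrist",T,ut,vt-.5); _,b=ray("wrist",T,ub,vb+.5)
        d=a/np.linalg.norm(a)+b/np.linalg.norm(b); C=o+d*(.1-o[2])/d[2]
        q=onz("wrist",T,ut,vt,.12),onz("wrist",T,ub,vb,.12); e=q[0]-q[1]
        row=int((vt*.5+vb*.5)); xs=np.sort(p[p[:,1]==row,0])
        print("blob",s[i],"ends",(ut,vt),(ub,vb),"bisect C",C.round(4),"plane dir deg",np.degrees(np.arctan2(e[1],e[0])).round(1),"row",row,[onz("wrist",T,x,row,.19)[:2].round(4) for x in (xs[0]-.5,xs[-1]+.5)])
E
python3 -c "
from h import *
im=cv2.imread('pics/w1.png'); T=np.load('T1.npy')
wheels(im,T,(180,70,340,205))
for r in (95,137,180): print(r,' '.join(str(x) for x in im[r,185:330].max(1)))
"
```

```text
blob [   9   11   33  115 2407] ends (np.float64(208.0), np.int64(81)) (np.float64(210.0), np.int64(195)) bisect C [ 0.4483 -0.357   0.1   ] plane dir deg 77.3 row 138 [array([ 0.4408, -0.3447]), array([ 0.4662, -0.3508])]
blob [  68   10   19  116 2036] ends (np.float64(258.0), np.int64(80)) (np.float64(257.0), np.int64(195)) bisect C [ 0.5236 -0.373   0.1   ] plane dir deg 77.4 row 137 [array([ 0.5146, -0.3604]), array([ 0.5378, -0.3654])]
blob [ 115   11   31  116 2356] ends (np.float64(306.0), np.int64(81)) (np.float64(307.0), np.int64(196)) bisect C [ 0.5993 -0.3901  0.1   ] plane dir deg 80.0 row 138 [array([ 0.5857, -0.3764]), array([ 0.611 , -0.3813])]
blob [ 32  27  10  83 517] ends (np.float64(216.5), np.int64(97)) (np.float64(217.0), np.int64(179)) bisect C [ 0.4608 -0.3599  0.1   ] plane dir deg 76.9 row 138 [array([ 0.4749, -0.3528]), array([ 0.4824, -0.3545])]
blob [114  27   9  83 442] ends (np.float64(299.0), np.int64(97)) (np.float64(298.0), np.int64(179)) bisect C [ 0.5865 -0.3868  0.1   ] plane dir deg 78.5 row 138 [array([ 0.572 , -0.3737]), array([ 0.5782, -0.374
[... 835 characters left out ...]
 245 245 245 245 245 245 245 245 245 248 233 158 138 59 108 148 147 131 75 23 24 46 40 50 164 189 188 152 157 116 35 5 33 34 33 35 36 31 34 35 38 36 35 35 32 30 47 55 54 44 190 239 238 237
180 216 216 209 214 218 216 216 150 60 39 44 44 45 42 45 46 46 45 43 42 45 44 43 45 38 22 12 8 88 177 181 117 76 80 69 26 49 209 218 220 224 222 219 213 210 210 213 216 220 221 218 217 216 221 223 224 225 226 222 224 220 223 197 51 38 42 44 45 41 41 44 47 44 45 46 42 45 43 42 43 35 157 189 241 238 237 239 220 218 214 210 220 228 233 231 233 233 227 227 230 232 229 233 230 226 221 216 207 202 96 28 88 85 97 136 106 77 9 12 27 45 42 43 44 43 44 45 46 45 44 45 43 44 47 48 47 38 241 242 238 237 234 237 237 237
```

```bash
python3 -c "
from h import *
go(.487,.29,.42,98)"
```

```text
yaw 77.72 turn_tool -0.354 after-turn mm [689.5  62.3 -19.8] before-turn mm [ 668.4 -180.5  -19.8] tcp [ 0.5212 -0.4015  0.4   ] q [ 49.  20. -20.  62.   7.  99.  19.] t 1.87
```

Call:
arm_command(series="0 0 -10 -0.118 0;0 0 -10 -0.118 0;0 0 0 -0.118 0;40 3.7 0 0 0;40 3.7 0 0 0;40 3.7 0 0 0;40 3.7 0 0 0;40 3.7 0 0 0;40 3.7 0 0 0;40 3.7 0 0 0;40 3.7 0 0 0;40 3.7 0 0 0;40 3.7 0 0 0;40 3.7 0 0 0;40 3.7 0 0 0;40 3.7 0 0 0;40 3.7 0 0 0;40 3.7 0 0 0;40 3.7 0 0 0;40 3.7 0 0 0")

```text
time_s: 3.53
tool_pos: [0.4903, 0.2798, 0.4208]
tool_rot: [179.9, 0.1, 97.6]
force: [0.5, -0.2, 0.8]
grip_width: 0.0871
grasp_force: 0.0
```

Call:
arm_command(series="0 0 0 0 0;0 0 0 0 0;0 0 0 0 0;0 0 0 0 0")

```text
time_s: 3.87
tool_pos: [0.4909, 0.2776, 0.4204]
tool_rot: [180.0, 0.1, 97.7]
force: [0.3, -0.0, 0.3]
grip_width: 0.0871
grasp_force: 0.0
```

```bash
python3 -c "
from h import *
go(.487,.29,.42,98)
im,T=shot('wrist'); np.save('T2.npy',T); cv2.imwrite('pics/w2.png',im)
"
```

```text
yaw 97.65 turn_tool -0.006 after-turn mm [12.8 -2.1  0.4] before-turn mm [12.8 -2.2  0.4] tcp [0.4909 0.2776 0.4204] q [ 11.  12. -52.  73.  10.  99. -32.] t 3.87
```

View pics/w2.png

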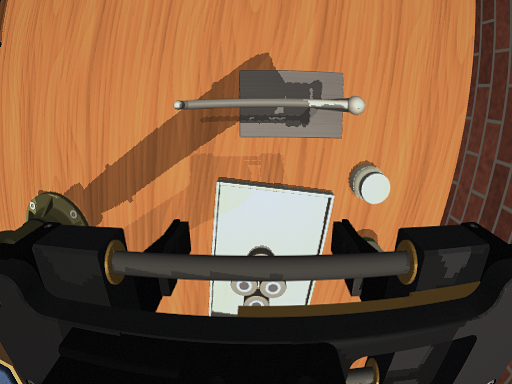

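```bash
python3 -c "
from h import *
im=cv2.imread('pics/w2.png'); T=np.load('T2.npy')
P=[]
for u in range(190,345,6):
    c=im[92:116,u].astype(int); s=c.max(1)-c.min(1)
    m=(s<35)&(c.max(1)>70); 
    v=np.flatnonzero(m)+92
    if u in(190,250,310,340): print(u,v, c.max(1))
for r in (104,105): print(im[r,170:195].tolist(), im[r,340:370].max(1))
"
```

```text
190 [101 102 103 104 105 106 107 108] [210 210 209 210 210 210 212 203 151 123 139 154 160 145 132 111  88 113
 138 137 136 137 136 138]
250 [ 92  93  94  95  96  97  98  99 100 101 102 103 104 105 106 108 109 110
 111 112 113 114] [ 79  78  80  78  77  76  84 128 139 151 163 152 133 118  91  69  79  77
  77  77  76  76  75  65]
310 [ 92  93  94  95  96  97  98  99 100 101 102 103 104 105 106 107 108 109
 110 111 112 113 114 115] [101  98  94 134 134 135 126 130 193 214 226 231 231 225 188  72 109 108
 105 111 120 119 105  97]
340 [ 92  93  94  95  96  97  98 100 101 102 103 104 105 106 107 108 111 112
 113 114 115] [130 129 129 126 129 132  89  56 142 186 214 226 202 139 128 110  72  57
  61  93 135 130 130 131]
[[73, 131, 210], [72, 130, 210], [69, 126, 210], [78, 118, 176], [175, 192, 201], [201, 222, 215], [213, 228, 215], [222, 227, 215], [215, 227, 218], [165, 183, 185], [100, 110, 115], [86, 94, 98], [55, 60, 63], [47, 52, 54], [44, 47, 49], [108, 119, 124], [105, 115, 121], [105, 116, 121], [123, 136, 142], [139, 152, 159], [139, 152, 160], [139, 152, 160], [137, 151, 158], [137, 152, 159], [137, 151, 158]] [202 221 230 228 227 226 229 223 117 149 170 187 201 213 219 225 225 224
 224 225 225 220 214 205 177 205 211 209 206 210]
[[74, 131, 210], [73, 131, 211], [68, 126, 211], [86, 125, 178], [175, 191, 200], [199, 219, 216], [218, 227, 215], [228, 228, 216], [219, 227, 218], [160, 177, 178], [97, 107, 112], [83, 91, 95], [50, 54, 57], [45, 49, 50], [45, 49, 51], [105, 117, 122], [103, 114, 118], [102, 113, 118], [115, 127, 134], [127, 139, 147], [125, 137, 145], [124, 136, 144], [124, 137, 144], [124, 135, 143], [123, 135, 141]] [139 159 199 202 225 226 229 181 116 148 169 186 199 213 220 226 227 225
 224 224 225 221 213 206 179 202 211 209 206 209]
```

```bash
python3 -c "
from h import *
T=np.load('T2.npy')
for u,v,z in [(190,104.3,.25),(250,102.4,.25),(310,103.1,.25),(340,103.8,.25),(177,104.5,.27),(356,105,.258)]: print(u,onz('wrist',T,u,v,z).round(4))
"
```

```text
190 [0.4021 0.3448 0.25  ]
250 [0.4689 0.3542 0.25  ]
310 [0.5347 0.3631 0.25  ]
340 [0.5689 0.3684 0.25  ]
177 [0.3926 0.3439 0.27  ]
356 [0.5853 0.3702 0.258 ]
```

```bash
python3 -c "
from h import *
go(.598,-.390,.26,77.6)"
```

```text
yaw 97.64 turn_tool 0.35 after-turn mm [-628.9  247.9  161.5] before-turn mm [-675.7   17.4  161.5] tcp [0.4908 0.2776 0.4205] q [ 11.  12. -52.  73.  10.  99. -32.] t 3.92
```

Call:
arm_command(series="-39 1 0 0 90;-39 1 0 0 90;-39 1 0 0 90;-39 1 0 0 90;-39 1 0 0 90;-39 1 0 0 90;-39 1 0 0 90;-39 1 0 0 90;-39 1 0 0 90;-39 1 0 0 90;-39 1 0 0 90;-39 1 0 0 90;-39 1 0 0 90;-39 1 0 0 90;-39 1 0 0 90;-39 1 0 0 90;-39 1 0 0 90;0 0 40 0.117 90;0 0 40 0.117 90;0 0 40 0.117 90", squeeze=40)

```text
time_s: 5.58
tool_pos: [0.5965, -0.3778, 0.2994]
tool_rot: [179.9, 0.0, 77.1]
force: [-0.1, -0.1, -0.3]
grip_width: 0.0564
grasp_force: 0.0
```

Call:
arm_command(series="0 0 30 0 90;0 0 0 0 90;0 0 0 0 90;0 0 0 0 90")

```text
time_s: 5.92
tool_pos: [0.5978, -0.3757, 0.2736]
tool_rot: [179.8, 0.1, 77.7]
force: [0.6, 0.5, 1.0]
grip_width: 0.0562
grasp_force: 0.0
```

```bash
python3 -c "
from h import *
go(.598,-.390,.26,77.6)
im,T=shot('wrist'); np.save('T3.npy',T); cv2.imwrite('pics/w3.png',im)
"
```

```text
yaw 77.71 turn_tool 0.002 after-turn mm [-13.9   3.2  13.6] before-turn mm [-13.9   3.2  13.6] tcp [ 0.5978 -0.3757  0.2736] q [ 48.  27. -27.  69.  12.  87.  11.] t 5.92
```

View pics/w3.png

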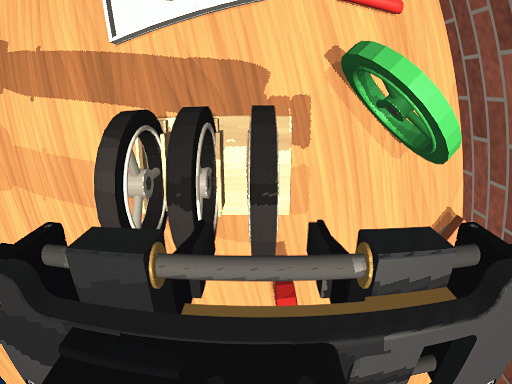

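```bash
python3 -c "
from h import *
im=cv2.imread('pics/w3.png'); T=np.load('T3.npy')
ax=np.array([np.cos(np.radians(-12.4)),np.sin(np.radians(-12.4))])
for r in (140,170,185,200):
    x=np.flatnonzero(im[r,235:290].max(1)<75)+235
    a,b=[onz('wrist',T,c,r,.188)[:2] for c in (x[0]-.5,x[-1]+.5)]
    print(r,x[0],x[-1],a.round(4),b.round(4),'axle coord',((a+b)/2@ax).round(4),'w',np.linalg.norm(a-b).round(4))
print('tcp',T[:2,3]@ax, pose(telemetry.get_obs())[:2,3]@ax, np.array([.598,-.39])@ax)
"
```

```text
140 251 276 [ 0.6002 -0.3282] [ 0.6213 -0.3327] axle coord 0.6674 w 0.0216
170 250 276 [ 0.5937 -0.353 ] [ 0.6161 -0.3579] axle coord 0.6671 w 0.0229
185 250 276 [ 0.5908 -0.3659] [ 0.6135 -0.3709] axle coord 0.6672 w 0.0233
200 250 276 [ 0.5877 -0.3792] [ 0.6108 -0.3842] axle coord 0.6673 w 0.0236
tcp 0.6640528497772236 0.6651195695509842 0.6677968000389871
```

Call:
arm_command(series="-14 2.2 0 0 90;0 0 25 0 90;0 0 25 0 90;0 0 25 0 90;0 0 20 0 90;0 0 11 0 90;0 0 0 0 90;0 0 0 0 90;0 0 0 0 255;0 0 0 0 255;0 0 0 0 255;0 0 0 0 255;0 0 0 0 255;0 0 0 0 255;0 0 0 0 255")

```text
time_s: 7.22
tool_pos: [0.5972, -0.3884, 0.1649]
tool_rot: [179.9, 0.0, 77.8]
force: [0.3, -0.0, 0.4]
grip_width: 0.0233
grasp_force: 40.0
```

```bash
python3 -c "
from h import *
go(.598,-.390,.168,77.6)"
```

```text
yaw 77.8 turn_tool 0.004 after-turn mm [-1.4  1.1 -3.1] before-turn mm [-1.4  1.1 -3.1] tcp [ 0.5972 -0.3884  0.1649] q [ 49.  30. -26.  77.  13.  76.  11.] t 7.22
```

Call:
arm_command(series="0 0 0 0 150;0 0 0 0 150;0 0 -3.5 0 150;0 0 0 0 150;0 0 0 0 255;0 0 0 0 255;0 0 0 0 255;0 0 0 0 255;0 0 0 0 255;0 0 -5 0 255;0 0 -15 0 255;0 0 -25 0 255;0 0 -30 0 255;0 0 -30 0 255;0 0 -30 0 255;0 0 0 -0.118 255;0 0 0 -0.118 255;0 0 0 -0.118 255;0 0 0 0 255;0 0 0 0 255")

```text
time_s: 8.88
tool_pos: [0.5964, -0.3882, 0.3023]
tool_rot: [-179.9, -0.1, 97.9]
force: [0.9, 0.2, -2.9]
grip_width: 0.0243
grasp_force: 40.0
```

```bash
python3 -c "
from h import *
o=telemetry.get_obs(); print(o['grip_width'],o['grasp_force'])
go(.48,.15,.30,98);go(.360,.339,.286,98)
"
```

```text
0.02427902723787292 39.962495535146445
yaw 97.89 turn_tool -0.002 after-turn mm [549.2 -40.4   2.9] before-turn mm [549.1 -41.4   2.9] tcp [ 0.5964 -0.3882  0.3023] q [ 50.  28. -30.  64.  13.  91.  31.] t 8.88
yaw 97.89 turn_tool -0.002 after-turn mm [ 753.  -132.9   17.3] before-turn mm [ 752.8 -134.3   17.3] tcp [ 0.5964 -0.3882  0.3023] q [ 50.  28. -30.  64.  13.  91.  31.] t 8.88
```

Call:
arm_command(series="20 -1.5 0 0 255;32 -2.4 0 0 255;37 -2.7 0 0 255;37 -2.7 0 0 255;37 -2.7 0 0 255;37 -2.7 0 0 255;37 -2.7 0 0 255;37 -2.7 0 0 255;37 -2.7 0 0 255;37 -2.7 0 0 255;37 -2.7 0 0 255;37 -2.7 0 0 255;37 -2.7 0 0 255;37 -2.7 0 0 255;37 -2.7 0 0 255;33 -10 0 0 255;33 -13 0 0 255;33 -15 0 0 255;30 -15 0 0 255;25 -15 0 0 255")

```text
time_s: 10.55
tool_pos: [0.3972, 0.2711, 0.3044]
tool_rot: [179.6, 0.9, 97.6]
force: [10.5, -32.0, 21.2]
grip_width: 0.024
grasp_force: 40.4
```

Call:
arm_command(series="20 -13 0 0 255;10 -8 0 0 255;0 0 0 0 255;0 0 0 0 255;0 0 0 0 255")

```text
time_s: 10.97
tool_pos: [0.3696, 0.3031, 0.3027]
tool_rot: [-180.0, 0.0, 98.0]
force: [0.9, -1.0, -3.3]
grip_width: 0.0236
grasp_force: 39.9
```

```bash
python3 -c "
from h import *
o=telemetry.get_obs(); print(o['grip_width'],o['grasp_force'])
go(.360,.339,.286,98);go(.5385,.3642,.286,98)
im,T=shot('wrist'); np.save('T4.npy',T); cv2.imwrite('pics/w4.png',im)
"
```

```text
0.023608963944436505 39.93762215135637
yaw 97.99 turn_tool -0.0 after-turn mm [36.9 -4.5 16.7] before-turn mm [36.9 -4.5 16.7] tcp [0.3696 0.3031 0.3027] q [ 22.  -5. -60.  97.  -4.  85. -30.] t 10.97
yaw 97.99 turn_tool -0.0 after-turn mm [ 37.1 175.8  16.7] before-turn mm [ 37.1 175.8  16.7] tcp [0.3696 0.3031 0.3027] q [ 22.  -5. -60.  97.  -4.  85. -30.] t 10.97
```

View pics/w4.png

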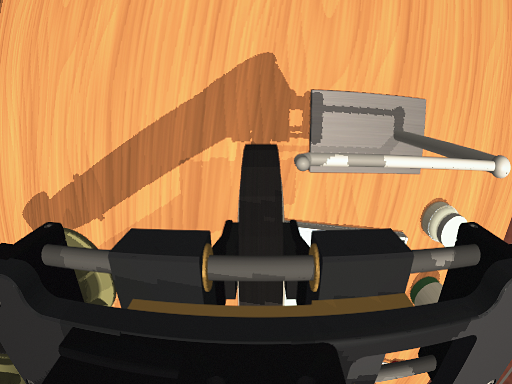

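```bash
python3 -c "
from h import *
T=np.load('T4.npy'); o=telemetry.get_obs(); P=pose(o)
im=cv2.imread('pics/w4.png')
for r in (143,144,145,146,147,150): print(r,im[r,240:285].max(1))
C=P[:3,3]+[0,0,.022-.09]
for v in (143.5,144.5,145.5):
    q,d=ray('wrist',T,262,v); d/=np.linalg.norm(d); w=C-q; print(v,np.linalg.norm(w-d*(w@d)), np.linalg.norm(np.cross(w,d)))
print(o['wrist_torque'],o['force'])
for n in ('side',):
    cv2.imwrite('pics/s4.png',cv2.resize(cams.read_camera(n)[230:384,130:430],None,fx=2.6,fy=2.6,interpolation=cv2.INTER_CUBIC))
"
```

```text
143 [244 248 249 249 249 229 228 225 213 201 198 118 118 124 124 137 150 145
 145 145 142 140 142 156 161 159 153 148 144 144 195 230 221 212 216 227
 230 248 248 247 246 247 246 246 247]
144 [244 246 247 249 254 141 112 111 104  98  98  58  58  60  60  58  71  69
  69  69  67  67  67  73  76  76  73  70  69  67  70 114 109 105 107 112
 147 253 249 246 246 247 244 237 247]
145 [245 246 248 252 239  78  16  17  16  15  18  17  20  18  17  17  19  18
  17  19  18  17  19  17  17  15  17  17  19  18  16  18  17  17  17  16
  62 194 238 234 233 238 245 229 238]
146 [246 247 249 255 158  40  17  18  19  22  20  18  21  22  19  20  21  21
  21  20  20  21  20  20  20  20  21  20  21  20  20  19  22  19  20  17
  42 148 235 228 227 229 234 228 232]
147 [247 247 250 255 125  24  19  21  20  21  22  20  22  21  19  22  22  21
  22  22  22  20  20  23  20  22  21  22  23  22  21  20  21  22  19  20
  22 107 238 228 227 228 228 229 233]
150 [241 249 255 135  31  24  26  25  23  26  27  28  24  27  25  26  26  25
  28  27  27  25  28  27  28  26  27  26  27  27  28  26  26  26  27  24
  23  46 148 234 228 228 226 229 234]
143.5 0.0462251422092223 0.04622514220922231
144.5 0.045427457987560566 0.045427457987560566
145.5 0.044629267504150534 0.04462926750415053
[ 0.1352829  -0.09021368 -0.0261406 ] [-0.1988431  -0.19879399 -3.66702803]
```

View pics/s4.png

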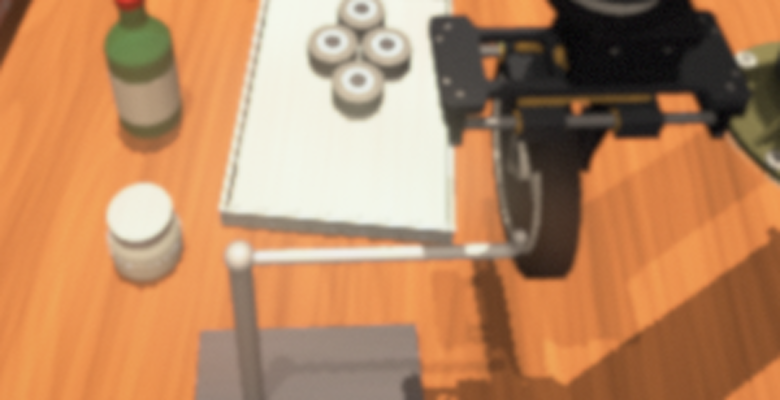

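Call:
arm_command(series="0 -15 0 0 255;0 0 0 0 255;0 0 0 0 255;0 0 0 0 255;0 0 0 0 255", squeeze=9)

```text
time_s: 11.48
tool_pos: [0.3552, 0.3013, 0.303]
tool_rot: [180.0, -0.0, 98.0]
force: [-0.4, 0.1, -3.4]
grip_width: 0.0238
grasp_force: 9.0
```

```bash
cat >> h.py <<'E'
def sag(save=None):
    o=telemetry.get_obs(); im,T=shot("wrist"); P=pose(o)
    if save: cv2.imwrite(save,im)
    col=im[60:200,255:270].max(2).mean(1); v=60+np.flatnonzero(col<60)[0]-.5
    q,d=ray("wrist",T,262,v); d/=np.linalg.norm(d); y=P[:3,0]; G=P[:3,3]+[0,0,.015]
    # wheel centre = G + .078*(sin a * -toolx - cos a * z): solve tangent distance 0.09
    for a in range(-40,80,2):
        C=G+.075*(-np.sin(np.radians(a))*y-np.array([0,0,np.cos(np.radians(a))]))
        n=P[:3,1]; w=C-q; s=np.linalg.norm(np.cross(w,d))
        if s<.09: best=a; break
    else: best=None
    print("v",v,"tilt",best,"torque",o["wrist_torque"].round(3),"F",o["force"].round(1),"grip",o["grip_width"],o["grasp_force"])
E
python3 -c "
from h import *
T=np.load('T4.npy'); sag('pics/x1.png'); go(.36,.339,.286,98)"
```

```text
v 106.5 tilt -40 torque [ 0.025 -0.08  -0.015] F [-0.4  0.1 -3.4] grip 0.023811559428292765 8.999958906304562
yaw 98.04 turn_tool 0.001 after-turn mm [36.6 10.1 17. ] before-turn mm [36.6 10.2 17. ] tcp [0.3551 0.3013 0.303 ] q [ 22.  -8. -59.  99.  -7.  85. -28.] t 11.53
```

```bash
python3 - <<'E'
from h import *
P=pose(telemetry.get_obs()); T=camT("wrist")
q,d=ray("wrist",T,262,106.5); d/=np.linalg.norm(d)
for a in (-10,-5,0,5,10,15,20):
    C=P[:3,3]+[0,0,.010]+.078*(-np.sin(np.radians(a))*P[:3,0]-np.array([0,0,np.cos(np.radians(a))]))
    w=C-q; print(a,np.linalg.norm(np.cross(w,d)).round(4))
E
```

```text
-10 0.0615
-5 0.0683
0 0.0751
5 0.0819
10 0.0886
15 0.0953
20 0.1018
```

Call:
arm_command(series="8 0 0 0 255;-8 0 0 0 255;8 0 0 0 255;-8 0 0 0 255;0 0 0 0 255;0 0 0 0 255", squeeze=6)

```text
time_s: 12.03
tool_pos: [0.355, 0.3011, 0.3029]
tool_rot: [-180.0, 0.0, 98.0]
force: [-0.6, 0.3, -2.3]
grip_width: 0.0241
grasp_force: 6.0
```

```bash
python3 - <<'E'
from h import *
sag('pics/x2.png'); P=pose(telemetry.get_obs()); T=camT("wrist")
im=cv2.imread('pics/x2.png'); col=im[60:200,255:270].max(2).mean(1); v=60+np.flatnonzero(col<60)[0]-.5
q,d=ray("wrist",T,262,v); d/=np.linalg.norm(d)
for a in (-10,-5,0,5,10,15,20):
    C=P[:3,3]+[0,0,.010]+.078*(-np.sin(np.radians(a))*P[:3,0]-np.array([0,0,np.cos(np.radians(a))]))
    w=C-q; print(a,np.linalg.norm(np.cross(w,d)).round(4))
E
```

```text
v 88.5 tilt -40 torque [ 0.008 -0.024  0.018] F [-0.6  0.3 -2.3] grip 0.024106710410494864 5.999502931088467
-10 0.0752
-5 0.082
0 0.0888
5 0.0956
10 0.1022
15 0.1088
20 0.1152
```

View pics/x2.png

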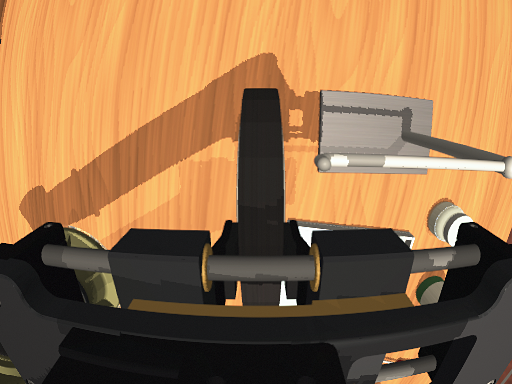

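Call:
arm_command(series="0 0 0 0 255;0 0 0 0 255;13 0 6 0 255;13 0 6 0 255;10.6 0 5 0 255;0 0 0 0 255;0 0 0 0 255;0 0 0 0 255", squeeze=40)

```text
time_s: 12.75
tool_pos: [0.3497, 0.3371, 0.2861]
tool_rot: [-180.0, 0.0, 98.0]
force: [-0.0, -0.5, -2.9]
grip_width: 0.0238
grasp_force: 40.0
```

```bash
python3 -c "
from h import *
go(.5385,.3642,.286,98); o=telemetry.get_obs(); print(o['force'],o['grasp_force'])
"
```

```text
yaw 98.05 turn_tool 0.001 after-turn mm [5.000e-01 1.907e+02 1.000e-01] before-turn mm [4.000e-01 1.907e+02 1.000e-01] tcp [0.3497 0.3371 0.2861] q [ 21.  -3. -65.  98.  -2.  83. -36.] t 12.75
[-0.03285179 -0.4804186  -2.92780715] 39.99939293082296
```

Call:
arm_command(series="0 10 0 0 255;0 15 0 0 255;0 15 0 0 255;0 15 0 0 255;0 15 0 0 255;0 0 0 0 255")

```text
time_s: 13.25
tool_pos: [0.4229, 0.3455, 0.2856]
tool_rot: [180.0, -0.0, 97.8]
force: [0.5, -1.8, -4.0]
grip_width: 0.0238
grasp_force: 40.0
```

Call:
arm_command(series="0 20 0 0 255;0 20 0 0 255;0 20 0 0 255;0 20 0 0 255;0 20 0 0 255;0 20 0 0 255;0 0 0 0 255;0 0 0 0 255;0 0 0 0 255")

```text
time_s: 14.0
tool_pos: [0.5368, 0.3641, 0.286]
tool_rot: [-179.9, 0.0, 98.1]
force: [-0.4, 0.1, -2.5]
grip_width: 0.0238
grasp_force: 40.0
```

```bash
python3 -c "
from h import *
go(.5385,.3642,.259,98); o=telemetry.get_obs(); print(o['force'],o['grasp_force'],o['wrist_torque'])
"
```

```text
yaw 98.07 turn_tool 0.001 after-turn mm [-0.1  1.7 27. ] before-turn mm [-0.1  1.7 27. ] tcp [0.5368 0.3641 0.286 ] q [  5.  27. -59.  76.  23.  89. -44.] t 14.0
[-0.38048344  0.05301978 -2.53285335] 39.99970406662808 [ 0.04293412 -0.05214026 -0.0554126 ]
```

Passed the tip; now lower gently onto the rod.

Call:
arm_command(series="0 1.5 8 0 255;0 0 8 0 255;0 0 5 0 255;0 0 2 0 255;0 0 0 0 255;0 0 0 0 255")

```text
time_s: 14.5
tool_pos: [0.5388, 0.3646, 0.2629]
tool_rot: [-180.0, 0.0, 98.1]
force: [0.1, -0.2, -2.6]
grip_width: 0.0238
grasp_force: 40.0
```

Call:
arm_command(series="0 0 2 0 255;0 0 0 0 255;0 0 0 0 255")

```text
time_s: 14.75
tool_pos: [0.5391, 0.3649, 0.2616]
tool_rot: [179.9, -0.0, 98.1]
force: [-0.3, -0.4, -0.6]
grip_width: 0.0239
grasp_force: 40.0
```

Call:
arm_command(series="0 0 1.5 0 255;0 0 0 0 255;0 0 0 0 200;0 0 0 0 170;0 0 0 0 150;0 0 0 0 150;0 0 0 0 150;0 0 -15 0 150;0 0 -25 0 150;0 0 -30 0 150;0 0 -30 0 150;0 0 -30 0 150;0 0 0 0 150;0 0 0 0 150")

```text
time_s: 15.92
tool_pos: [0.5391, 0.3657, 0.3912]
tool_rot: [179.8, -0.1, 98.1]
force: [0.5, 0.1, -0.2]
grip_width: 0.0359
grasp_force: 0.0
```

```bash
python3 -c "
from h import *
im,T=shot('wrist'); np.save('T5.npy',T); cv2.imwrite('pics/w5.png',im)
go(.5235,-.373,.36,77.6)
"
```

```text
yaw 98.1 turn_tool 0.358 after-turn mm [-724.1  143.4   29.2] before-turn mm [-728.5 -119.2   29.2] tcp [0.5389 0.365  0.3894] q [  1.  27. -59.  64.  23. 101. -43.] t 15.97
```

View pics/w5.png

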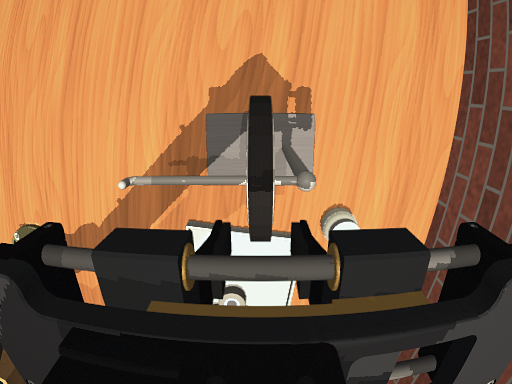

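Call:
arm_command(series="-40 -6.6 0 0 90;-40 -6.6 0 0 90;-40 -6.6 0 0 90;-40 -6.6 0 0 90;-40 -6.6 0 0 90;-40 -6.6 0 0 90;-40 -6.6 0 0 90;-40 -6.6 0 0 90;-40 -6.6 0 0 90;-40 -6.6 0 0 90;-40 -6.6 0 0 90;-40 -6.6 0 0 90;-40 -6.6 0 0 90;-40 -6.6 0 0 90;-40 -6.6 0 0 90;-40 -6.6 0 0 90;-40 -6.6 0 0 90;0 0 40 0.119 90;0 0 40 0.119 90;0 0 40 0.119 90")

```text
time_s: 17.63
tool_pos: [0.5223, -0.3254, 0.2661]
tool_rot: [-179.9, -0.1, 77.1]
force: [1.3, 0.5, -0.9]
grip_width: 0.056
grasp_force: 0.0
```

Call:
arm_command(series="-20 -5 0 0 90;0 0 0 0 90;0 0 0 0 90;0 0 0 0 90;0 0 0 0 90")

```text
time_s: 18.05
tool_pos: [0.5157, -0.3422, 0.2713]
tool_rot: [179.8, 0.0, 77.7]
force: [-0.4, 0.1, 0.3]
grip_width: 0.0566
grasp_force: 0.0
```

```bash
cat >> h.py <<'E'
def lat(rows=(140,170,185,200),u0=225,u1=300):
    im,T=shot("wrist"); ax=np.array([np.cos(np.radians(-12.4)),np.sin(np.radians(-12.4))])
    P=pose(telemetry.get_obs())
    for r in rows:
        m=(im[r,u0:u1].max(1)<75).astype('uint8'); x=np.flatnonzero(m)+u0
        g=np.split(x,np.flatnonzero(np.diff(x)>1)+1)
        for s in g:
            if len(s)>8:
                a,b=[onz('wrist',T,c,r,.188)[:2] for c in (s[0]-.5,s[-1]+.5)]
                print(r,s[0],s[-1],'axle',((a+b)/2@ax).round(4),'w',np.linalg.norm(a-b).round(4))
    print('tcp axle',(P[:2,3]@ax).round(4))
E
python3 -c "
from h import *
lat(); go(.5235,-.373,.169,77.6)
"
```

```text
140 263 287 axle 0.5895 w 0.0207
170 263 289 axle 0.5907 w 0.0228
185 263 289 axle 0.5909 w 0.0231
200 263 289 axle 0.5911 w 0.0235
tcp axle 0.5771
yaw 77.71 turn_tool 0.002 after-turn mm [-28.4  14.  102.3] before-turn mm [-28.4  13.9 102.3] tcp [ 0.5157 -0.3422  0.2713] q [ 65.  18. -42.  83.  12.  84.  10.] t 18.1
```

Call:
arm_command(series="-14 7 0 0 90;-14.4 7 0 0 90;0 0 25 0 90;0 0 25 0 90;0 0 25 0 90;0 0 16 0 90;0 0 8 0 90;0 0 0 0 90;0 0 0 0 90;0 0 0 0 90")

```text
time_s: 18.93
tool_pos: [0.5231, -0.3739, 0.1725]
tool_rot: [179.8, 0.1, 77.6]
force: [0.4, 0.4, 0.1]
grip_width: 0.0562
grasp_force: 0.0
```

```bash
python3 -c "
from h import *
go(.5235,-.373,.168,77.6)
"
```

```text
yaw 77.64 turn_tool 0.001 after-turn mm [0.9 0.2 4.5] before-turn mm [0.9 0.2 4.5] tcp [ 0.5231 -0.3739  0.1725] q [ 64.  24. -40.  87.  16.  75.  10.] t 18.93
```

Call:
arm_command(series="0 0 4.5 0 90;0 0 0 0 90;0 0 0 0 255;0 0 0 0 255;0 0 0 0 255;0 0 0 0 255;0 0 0 0 255;0 0 0 0 255;0 0 -5 0 255;0 0 -15 0 255;0 0 -25 0 255;0 0 -30 0 255;0 0 -30 0 255;0 0 -30 0 255;0 0 0 -0.118 255;0 0 0 -0.118 255;0 0 0 -0.118 255;0 0 0 0 255;0 0 0 0 255", squeeze=45)

```text
time_s: 20.52
tool_pos: [0.5214, -0.3735, 0.3004]
tool_rot: [-179.9, -0.1, 97.7]
force: [0.2, 0.5, -3.2]
grip_width: 0.0238
grasp_force: 44.9
```

```bash
python3 -c "
from h import *
for p in [(.46,0),(.40,.17),(.35,.27),(.35,.3375)]: go(*p,.30,98)
o=telemetry.get_obs(); print(o['force'],o['grasp_force'],o['wrist_torque'],o['grip_width'])
"
```

```text
yaw 97.72 turn_tool -0.005 after-turn mm [378.4  -8.9   0.8] before-turn mm [378.4 -10.7   0.8] tcp [ 0.5214 -0.3735  0.3004] q [ 66.  21. -45.  76.  15.  89.  31.] t 20.52
yaw 97.72 turn_tool -0.005 after-turn mm [555.1 -44.6   1. ] before-turn mm [554.9 -47.4   1. ] tcp [ 0.5214 -0.3735  0.3004] q [ 66.  21. -45.  76.  15.  89.  31.] t 20.52
yaw 97.72 turn_tool -0.005 after-turn mm [661.1 -80.2   1.2] before-turn mm [660.7 -83.5   1.2] tcp [ 0.5214 -0.3735  0.3004] q [ 66.  21. -45.  76.  15.  89.  31.] t 20.52
yaw 97.72 turn_tool -0.005 after-turn mm [727.9 -70.8   1.2] before-turn mm [727.6 -74.4   1.2] tcp [ 0.5214 -0.3735  0.3004] q [ 66.  21. -45.  76.  15.  89.  31.] t 20.52
[ 0.17082968  0.49290827 -3.16456452] 44.94466155172631 [-0.01198553 -0.07056805 -0.04374081] 0.02375443823436453
```

Call:
arm_command(series="15 -1 0 0 255;25 -1 0 0 255;33 -1 0 0 255;37 -1 0 0 255;37 -1 0 0 255;37 -1 0 0 255;37 -1 0 0 255;37 -1 0 0 255;37 -1 0 0 255;37 -1 0 0 255;37 -1 0 0 255;36 -7.4 0 0 255;36 -7.4 0 0 255;36 -7.4 0 0 255;36 -7.4 0 0 255;36 -7.4 0 0 255;27 -9 0 0 255;27 -9 0 0 255;27 -9 0 0 255;27 -9 0 0 255")

```text
time_s: 22.18
tool_pos: [0.3468, 0.2673, 0.3009]
tool_rot: [180.0, 0.0, 97.8]
force: [0.6, 0.0, -4.5]
grip_width: 0.0234
grasp_force: 44.9
```

Call:
arm_command(series="0 0 0 0 255;0 0 0 0 255;0 0 0 0 255")

```text
time_s: 22.43
tool_pos: [0.3481, 0.2653, 0.3009]
tool_rot: [180.0, 0.1, 97.8]
force: [-0.1, -1.1, -3.4]
grip_width: 0.0236
grasp_force: 44.9
```

```bash
python3 -c "
from h import *
go(.35,.3375,.288,98)
o=telemetry.get_obs(); print(o['force'],o['grasp_force'],o['wrist_torque'],o['grip_width'])
"
```

```text
yaw 97.83 turn_tool -0.003 after-turn mm [71.3 11.9 12.8] before-turn mm [71.3 11.7 12.8] tcp [0.3481 0.2653 0.3009] q [ 32. -16. -59. 102. -14.  86. -18.] t 22.43
[-0.13897003 -1.09785475 -3.4143289 ] 44.94509865867258 [-0.05116116 -0.12507581  0.01090062] 0.023636363205481258
```

Call:
arm_command(series="12 3 0 0 255;18 3 0 0 255;18 3 0 0 255;14 2.5 6 0 255;9.3 0 8 0 255;0 0 0 0 255;0 0 0 0 255;0 0 0 0 255")

```text
time_s: 23.1
tool_pos: [0.3506, 0.3363, 0.287]
tool_rot: [-180.0, 0.0, 97.7]
force: [-0.3, 0.4, -3.2]
grip_width: 0.0238
grasp_force: 44.9
```

```bash
python3 - <<'E'
from h import *
go(.489,.3572,.286,98)
sag('pics/x3.png'); P=pose(telemetry.get_obs()); T=camT("wrist")
im=cv2.imread('pics/x3.png'); col=im[60:200,255:270].max(2).mean(1); v=60+np.flatnonzero(col<60)[0]-.5
q,d=ray("wrist",T,262,v); d/=np.linalg.norm(d)
for a in (-10,-5,0,5,10,15,20):
    C=P[:3,3]+[0,0,.010]+.078*(-np.sin(np.radians(a))*P[:3,0]-np.array([0,0,np.cos(np.radians(a))]))
    w=C-q; print(a,np.linalg.norm(np.cross(w,d)).round(4))
E
```

```text
yaw 97.75 turn_tool -0.004 after-turn mm [  1.4 139.9   0.9] before-turn mm [  2.  139.9   0.9] tcp [0.3506 0.3363 0.287 ] q [ 34.  -4. -76.  98.  -4.  83. -34.] t 23.1
v 86.5 tilt -40 torque [-0.024 -0.164 -0.05 ] F [-0.3  0.4 -3.2] grip 0.0238035630580116 44.94529615109968
-10 0.0766
-5 0.0834
0 0.0902
5 0.097
10 0.1037
15 0.1102
20 0.1166
```

Call:
arm_command(series="1 10 0 -0.002 255;0 15 0 -0.002 255;0 15 0 0 255;0 15 0 0 255;0 15 0 0 255;0 20 0 0 255;0 20 0 0 255;0 18 0 0 255;0 11 0 0 255;0 0 0 0 255;0 0 8 0 255;0 0 8 0 255;0 0 5 0 255;0 0 0 0 255;0 0 0 0 255;0 0 0 0 255")

```text
time_s: 24.48
tool_pos: [0.4871, 0.3583, 0.2663]
tool_rot: [180.0, 0.0, 98.1]
force: [-0.7, 0.9, -3.7]
grip_width: 0.0237
grasp_force: 44.9
```

Call:
arm_command(series="0 0 2 0 255;0 0 0 0 255;0 0 0 0 255")

```text
time_s: 24.73
tool_pos: [0.4873, 0.3584, 0.2641]
tool_rot: [180.0, 0.0, 98.1]
force: [-0.8, 0.2, -3.0]
grip_width: 0.0235
grasp_force: 44.9
```

Call:
arm_command(series="0 0 2 0 255;0 0 0 0 255;0 0 0 0 255")

```text
time_s: 24.98
tool_pos: [0.4873, 0.3584, 0.2618]
tool_rot: [-180.0, 0.0, 98.1]
force: [0.4, -0.7, -4.1]
grip_width: 0.0232
grasp_force: 44.9
```

Call:
arm_command(series="0 0 1.5 0 255;0 0 0 0 255;0 0 0 0 255")

```text
time_s: 25.23
tool_pos: [0.4873, 0.3584, 0.2604]
tool_rot: [-180.0, 0.0, 98.1]
force: [-0.5, -1.5, -3.6]
grip_width: 0.0235
grasp_force: 44.9
```

Call:
arm_command(series="0 0 1.3 0 255;0 0 0 0 255;0 0 0 0 255")

```text
time_s: 25.48
tool_pos: [0.4873, 0.3584, 0.2591]
tool_rot: [-180.0, 0.0, 98.1]
force: [-0.6, 0.1, -3.5]
grip_width: 0.0236
grasp_force: 44.9
```

Call:
arm_command(series="0 0 1.5 0 255;0 0 0 0 255;0 0 0 0 255")

```text
time_s: 25.73
tool_pos: [0.4873, 0.3584, 0.2576]
tool_rot: [-180.0, 0.0, 98.1]
force: [0.7, -1.1, -3.7]
grip_width: 0.0236
grasp_force: 44.9
```

```bash
python3 -c "
from h import *
o=telemetry.get_obs(); print(o['force'],o['tool_pos'],o['wrist_torque'])"
```

```text
[ 0.70058069 -1.12192571 -3.69456226] [0.48726011 0.3583636  0.25757789] [ 0.03796074 -0.12074283  0.00346065]
```

Call:
arm_command(series="0 0 1 0 255;0 0 0 0 255;0 0 0 0 255")

```text
time_s: 25.98
tool_pos: [0.4874, 0.3585, 0.257]
tool_rot: [180.0, -0.0, 98.1]
force: [-0.0, -1.5, -1.4]
grip_width: 0.0237
grasp_force: 44.9
```

Call:
arm_command(series="0 0 1 0 255;0 0 0 0 255;0 0 0 0 255")

```text
time_s: 26.23
tool_pos: [0.4874, 0.3585, 0.2569]
tool_rot: [180.0, 0.0, 98.1]
force: [-0.9, -2.4, 5.8]
grip_width: 0.0234
grasp_force: 44.9
```

Call:
arm_command(series="0 0 0 0 200;0 0 0 0 170;0 0 0 0 150;0 0 0 0 150;0 0 0 0 150;0 0 -15 0 150;0 0 -30 0 150;0 0 -35 0 150;0 0 -30 0 150;0 0 0 0 150")

```text
time_s: 27.07
tool_pos: [0.4882, 0.3607, 0.3718]
tool_rot: [179.6, -0.3, 98.1]
force: [-0.1, 0.3, 0.7]
grip_width: 0.0358
grasp_force: 0.0
```

Call:
arm_command(series="-31.7 -21.4 0 0 90;-31.7 -21.4 0 0 90;-31.7 -21.4 0 0 90;-31.7 -21.4 0 0 90;-37.5 3.2 0 0 90;-37.5 3.2 0 0 90;-37.5 3.2 0 0 90;-37.5 3.2 0 0 90;-37.5 3.2 0 0 90;-37.5 3.2 0 0 90;-36 -6.2 0 0 90;-36 -6.2 0 0 90;-36 -6.2 0 0 90;-36 -6.2 0 0 90;-36 -6.2 0 0 90;-36 -6.2 0 0 90;-36 -6.2 0 0 90;-36 -6.2 0 0 90;-36 -6.2 0 0 90;0 0 0 0 90")

```text
time_s: 28.73
tool_pos: [0.4704, -0.317, 0.3665]
tool_rot: [-179.8, 0.0, 97.6]
force: [-1.7, -1.1, -1.5]
grip_width: 0.0566
grasp_force: 0.0
```

Call:
arm_command(series="0 0 35 0.118 90;0 0 35 0.118 90;0 0 30 0.118 90;0 0 0 0 90;0 0 0 0 90;0 0 0 0 90")

```text
time_s: 29.23
tool_pos: [0.4744, -0.3076, 0.2709]
tool_rot: [179.9, 0.0, 78.2]
force: [0.4, 0.3, 0.3]
grip_width: 0.0562
grasp_force: 0.0
```

```bash
python3 -c "
from h import *
go(.449,-.357,.168,77.6);lat()
"
```

```text
yaw 78.22 turn_tool 0.011 after-turn mm [-53.6 -14.4 102.9] before-turn mm [-53.5 -15.  102.9] tcp [ 0.4744 -0.3076  0.2709] q [ 65.  10. -39.  90.   6.  82.  14.] t 29.23
140 238 258 axle 0.5189 w 0.0173
170 234 258 axle 0.5173 w 0.0211
185 233 258 axle 0.5169 w 0.0222
200 232 257 axle 0.5159 w 0.0226
tcp axle 0.5298
```

Call:
arm_command(series="-18 -4.7 0 0.005 90;-18 -4.7 0 0.006 90;-17.5 -4.7 0 0 90;0 0 25 0 90;0 0 25 0 90;0 0 25 0 90;0 0 16 0 90;0 0 9 0 90;0 0 0 0 90;0 0 0 0 90;0 0 0 0 90")

```text
time_s: 30.2
tool_pos: [0.4496, -0.3574, 0.1713]
tool_rot: [179.8, 0.1, 77.4]
force: [0.8, 0.2, -0.5]
grip_width: 0.0561
grasp_force: 0.0
```

```bash
python3 -c "
from h import *
go(.449,-.357,.166,77.6)
"
```

```text
yaw 77.44 turn_tool -0.003 after-turn mm [ 0.3 -0.7  5.3] before-turn mm [ 0.3 -0.7  5.3] tcp [ 0.4496 -0.3574  0.1713] q [ 67.  14. -36.  97.   9.  71.  17.] t 30.2
```

Call:
arm_command(series="0 -0.5 2.5 0 90;0 0 0 0 90;0 0 0 0 255;0 0 0 0 255;0 0 0 0 255;0 0 0 0 255;0 0 0 0 255;0 0 0 0 255;0 0 -5 0 255;0 0 -15 0 255;0 0 -25 0 255;0 0 -30 0 255;0 0 -30 0 255;0 0 -30 0 255;0 0 0 -0.12 255;0 0 0 -0.12 255;0 0 0 -0.12 255;0 0 0 0 255;0 0 0 0 255")

```text
time_s: 31.78
tool_pos: [0.4475, -0.3565, 0.3011]
tool_rot: [-180.0, -0.1, 97.8]
force: [0.2, -0.6, -4.4]
grip_width: 0.0237
grasp_force: 44.9
```

```bash
python3 -c "
from h import *
for p in [(.58,-.1),(.58,.10),(.40,.22),(.352,.3375)]: go(*p,.30,98)
o=telemetry.get_obs(); print(o['force'],o['grasp_force'],o['wrist_torque'],o['grip_width'])
"
```

```text
yaw 97.84 turn_tool -0.003 after-turn mm [235.5 166.9   1.3] before-turn mm [236.  166.3   1.3] tcp [ 0.4475 -0.3565  0.3011] q [ 70.  10. -39.  86.   6.  86.  39.] t 31.78
yaw 97.84 turn_tool -0.003 after-turn mm [433.6 194.8   1.6] before-turn mm [434.1 193.5   1.6] tcp [ 0.4475 -0.3565  0.3011] q [ 70.  10. -39.  86.   6.  86.  39.] t 31.78
yaw 97.84 turn_tool -0.003 after-turn mm [577.5  33.2   1.9] before-turn mm [577.6  31.6   1.9] tcp [ 0.4475 -0.3565  0.3011] q [ 70.  10. -39.  86.   6.  86.  39.] t 31.78
yaw 97.84 turn_tool -0.003 after-turn mm [700.5   2.    2. ] before-turn mm [700.5   0.    2. ] tcp [ 0.4475 -0.3565  0.3011] q [ 70.  10. -39.  86.   6.  86.  39.] t 31.78
[ 0.18238585 -0.55893513 -4.37121314] 44.94348321013604 [ 0.00391342 -0.12653827 -0.02066125] 0.02365922638751207
```

Call:
arm_command(series="12 8.4 0 0 255;22 15.5 0 0 255;28.9 20.3 0 0 255;28.9 20.3 0 0 255;28.9 20.3 0 0 255;28.9 20.3 0 0 255;28.9 20.3 0 0 255;28.9 20.3 0 0 255;28.9 20.3 0 0 255;33 4.6 0 0 255;33 4.6 0 0 255;33 4.6 0 0 255;33 4.6 0 0 255;33 4.6 0 0 255;33 4.6 0 0 255;24 -20 0 0 255;24 -25 0 0 255;24 -29 0 0 255;24 -29 0 0 255;24 -29 0 0 255")

```text
time_s: 33.45
tool_pos: [0.429, 0.2029, 0.3011]
tool_rot: [-179.9, -0.1, 98.0]
force: [-0.7, 0.7, -2.2]
grip_width: 0.0238
grasp_force: 44.9
```

Call:
arm_command(series="24 -29 0 0 255;24 -9 0 0 255;24 -6 0 0 255;12 -4 0 0 255;0 0 0 0 255;0 0 0 0 255;0 0 0 0 255")

```text
time_s: 34.03
tool_pos: [0.3722, 0.2766, 0.3016]
tool_rot: [180.0, 0.0, 97.9]
force: [0.0, -0.4, -3.5]
grip_width: 0.0236
grasp_force: 45.0
```

```bash
python3 -c "
from h import *
go(.352,.3375,.287,98)
o=telemetry.get_obs(); print(o['force'],o['grasp_force'],o['wrist_torque'],o['grip_width'])
"
```

```text
yaw 97.94 turn_tool -0.001 after-turn mm [ 63.1 -11.5  14.6] before-turn mm [ 63.1 -11.6  14.6] tcp [0.3722 0.2766 0.3016] q [ 32. -10. -64.  99.  -9.  85. -22.] t 34.03
[ 0.01189655 -0.44015559 -3.54607958] 44.97030875645578 [ 0.01765013 -0.13677946  0.04497   ] 0.023622935243929118
```

Call:
arm_command(series="10 0 0 0 255;12 0 4 0 255;10 0 5 0 255;0 0 0 0 255;0 0 0 0 255")

```text
time_s: 34.45
tool_pos: [0.3678, 0.3081, 0.2925]
tool_rot: [-179.9, -0.0, 98.0]
force: [0.4, -0.0, -3.3]
grip_width: 0.0237
grasp_force: 45.0
```

```bash
python3 -c "
from h import *
go(.364,.3396,.287,98)
"
```

```text
yaw 97.99 turn_tool -0.0 after-turn mm [31.7  0.6  5.5] before-turn mm [31.7  0.6  5.5] tcp [0.3678 0.3081 0.2925] q [ 32.  -6. -70.  98.  -5.  84. -29.] t 34.45
```

Call:
arm_command(series="10 0 2 0 255;12 0 2 0 255;9.7 0.6 1.5 0 255;0 0 0 0 255;0 0 0 0 255")

```text
time_s: 34.87
tool_pos: [0.3642, 0.3395, 0.2872]
tool_rot: [-179.9, -0.0, 98.0]
force: [0.2, -0.3, -3.4]
grip_width: 0.0236
grasp_force: 45.0
```

```bash
python3 -c "
from h import *
go(.4395,.3502,.287,98)
im,T=shot('wrist'); cv2.imwrite('pics/w6.png',im)
o=telemetry.get_obs(); print(o['wrist_torque'],o['force'])
"
```

```text
yaw 98.01 turn_tool 0.0 after-turn mm [ 0.1 76.   0.1] before-turn mm [ 0.1 76.   0.1] tcp [0.3642 0.3395 0.2872] q [ 29.   1. -75.  96.   1.  83. -38.] t 34.87
[-0.05664582 -0.16373212  0.03202822] [ 0.44045155 -1.05552862 -3.32657739]
```

View pics/w6.png

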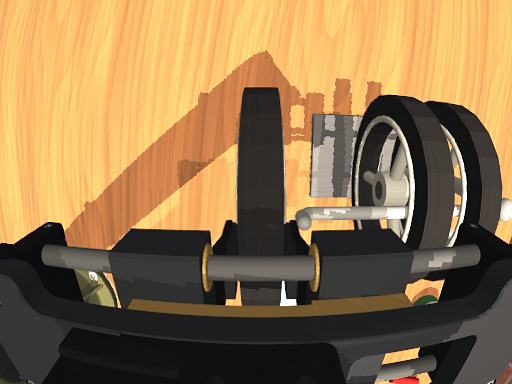

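Call:
arm_command(series="0 10 0 0 255;0 15 0 0 255;0 15 0 0 255;0 15 0 0 255;0 14 0 0 255;0 7 0 0 255;0 0 0 0 255;0 0 8 0 255;0 0 8 0 255;0 0 7 0 255;0 0 3 0 255;0 0 0 0 255;0 0 0 0 255")

```text
time_s: 36.0
tool_pos: [0.4388, 0.3509, 0.2612]
tool_rot: [180.0, 0.0, 98.0]
force: [0.4, 0.6, -2.8]
grip_width: 0.0237
grasp_force: 45.0
```

Call:
arm_command(series="0 0 1.5 0 255;0 0 0 0 255;0 0 0 0 255")

```text
time_s: 36.25
tool_pos: [0.4391, 0.3512, 0.2601]
tool_rot: [180.0, -0.0, 98.0]
force: [0.5, -1.1, -3.3]
grip_width: 0.0239
grasp_force: 45.0
```

Call:
arm_command(series="0 0 1 0 255;0 0 0 0 255;0 0 0 0 255")

```text
time_s: 36.5
tool_pos: [0.4391, 0.3511, 0.2588]
tool_rot: [180.0, -0.0, 98.0]
force: [-0.7, 0.3, -3.2]
grip_width: 0.0234
grasp_force: 45.0
```

Call:
arm_command(series="0 0 1 0 255;0 0 0 0 255;0 0 0 0 255")

```text
time_s: 36.75
tool_pos: [0.439, 0.351, 0.2578]
tool_rot: [180.0, -0.0, 98.0]
force: [0.3, -1.0, -3.5]
grip_width: 0.0236
grasp_force: 45.0
```

Call:
arm_command(series="0 0 0.8 0 255;0 0 0 0 255;0 0 0 0 255")

```text
time_s: 37.0
tool_pos: [0.4391, 0.3511, 0.2575]
tool_rot: [180.0, -0.0, 98.0]
force: [0.0, -1.1, 1.1]
grip_width: 0.0237
grasp_force: 45.0
```

Call:
arm_command(series="0 0 0 0 200;0 0 0 0 170;0 0 0 0 150;0 0 0 0 150;0 0 0 0 150;0 0 -15 0 150;0 0 -30 0 150;0 0 -35 0 150;0 0 -35 0 150;0 0 -15 0 150")

```text
time_s: 37.83
tool_pos: [0.4396, 0.3523, 0.3915]
tool_rot: [179.7, -0.2, 98.0]
force: [-0.2, 0.9, 0.4]
grip_width: 0.0358
grasp_force: 0.0
```

Call:
arm_command(series="-36 -2 0 0 0;-36 -2 0 0 0;-36 -2 0 0 0;-36 -2 0 0 0;-36 -2 0 0 0;-36 -2 0 0 0;-36 -2 0 0 0;-38 6.4 0 0 0;-38 6.4 0 0 0;-38 6.4 0 0 0;-38 6.4 0 0 0;-38 6.4 0 0 0;-38 6.4 0 0 0;0 0 0 0 0;0 0 0 0 0;0 0 0 0 0")

```text
time_s: 39.17
tool_pos: [0.5304, -0.1202, 0.3867]
tool_rot: [180.0, -0.1, 98.1]
force: [0.4, 0.3, 0.1]
grip_width: 0.087
grasp_force: 0.0
```

```bash
python3 -c "
from h import *
go(.53,-.12,.40,98)
im,T=shot('wrist'); np.save('T7.npy',T); cv2.imwrite('pics/w7.png',im)
s=cams.read_camera('side'); cv2.imwrite('pics/s7.png',s); t=cams.read_camera('top'); cv2.imwrite('pics/t7.png',t)
a=cv2.resize(s[200:384,150:400],(520,384)); b=cv2.resize(im[0:330],(280*2//2*1,180)) 
cv2.imwrite('pics/c7.png',np.hstack([im[:300,90:430],cv2.resize(s[210:384,190:350],(276,300))]))
"
```

```text
yaw 98.06 turn_tool 0.001 after-turn mm [  0.2  -0.4 -13.3] before-turn mm [  0.2  -0.4 -13.3] tcp [ 0.5304 -0.1202  0.3867] q [ 58.   8. -53.  80.   6.  95.  13.] t 39.17
```

View pics/c7.png

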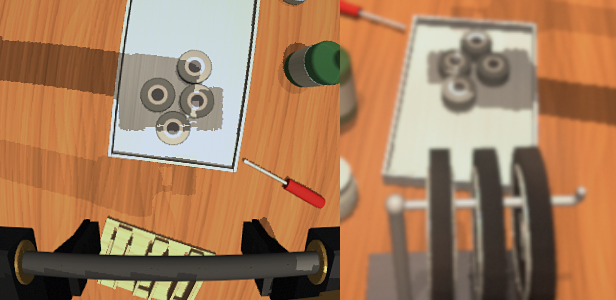

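```bash
python3 - <<'E'
from h import *
T=np.load('T7.npy'); im=cv2.imread('pics/w7.png')
for u,v in [(283,67),(248,95),(287,101),(263,127)]:
    for z in (.036,.066): print((u,v),z,onz('wrist',T,u,v,z)[:2].round(4),end=' ')
    print()
crop=im[45:150,220:330]
t=cv2.imread('pics/t7.png')[150:240,180:290]
a=cv2.resize(crop,(440,420),interpolation=cv2.INTER_CUBIC); b=cv2.resize(t,None,fx=3.2,fy=3.2,interpolation=cv2.INTER_CUBIC)
b=cv2.copyMakeBorder(b,0,420-b.shape[0],0,0,cv2.BORDER_CONSTANT)
cv2.imwrite('pics/c8.png',np.hstack([a,b]))
# tray corners
for u,v in [(200,157),(327,172),(347,0)]: print('tray',onz('wrist',T,u,v,.026).round(3))
E
```

```text
(283, 67) 0.036 [0.5479 0.0267] (283, 67) 0.066 [0.5463 0.0225] 
(248, 95) 0.036 [ 0.4962 -0.03  ] (248, 95) 0.066 [ 0.4976 -0.0309] 
(287, 101) 0.036 [ 0.5632 -0.0306] (287, 101) 0.066 [ 0.5606 -0.0315] 
(263, 127) 0.036 [ 0.5292 -0.0812] (263, 127) 0.066 [ 0.5286 -0.079 ] 
tray [ 0.424 -0.15   0.026]
tray [ 0.657 -0.145  0.026]
tray [0.645 0.178 0.026]
```

View pics/c8.png

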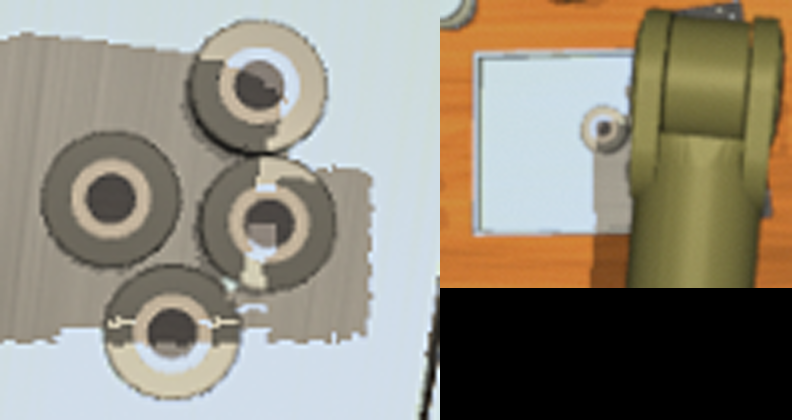

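```bash
python3 - <<'E'
from h import *
T=np.load('T7.npy')
for n,u,v in [('A',284.5,65.5),('B',247.75,94.5),('C',286.75,100.5),('D',263,128)]: print(n,onz('wrist',T,u,v,.036)[:2].round(4))
p=onz('wrist',T,284.5,65.5,.036); go(p[0],p[1],.10,90)
E
```

```text
A [0.5501 0.0297]
B [ 0.4956 -0.0292]
C [ 0.5626 -0.0298]
D [ 0.5294 -0.0829]
yaw 98.19 turn_tool 0.143 after-turn mm [148.8  19.5 287.4] before-turn mm [144.5  40.5 287.4] tcp [ 0.5303 -0.119   0.3874] q [ 58.   8. -53.  80.   6.  95.  13.] t 39.32
```

Call:
arm_command(series="0 0 0 0.072 0;0 0 0 0.072 0;18.6 2.4 35 0 0;18.6 2.4 35 0 0;18.6 2.4 35 0 0;18.6 2.4 35 0 0;18.6 2.4 35 0 0;18.6 2.4 35 0 0;18.6 2.4 35 0 0;18.6 2.4 35 0 0;0 0 0 0 0;0 0 0 0 0;0 0 0 0 0", squeeze=20)

```text
time_s: 40.4
tool_pos: [0.5509, 0.0281, 0.1084]
tool_rot: [179.9, 0.0, 89.8]
force: [-0.2, 0.2, 0.9]
grip_width: 0.087
grasp_force: 0.0
```

```bash
python3 -c "
from h import *
go(.5495,.029,.013,90)"
```

```text
yaw 89.83 turn_tool -0.003 after-turn mm [ 1.  -1.6 95.3] before-turn mm [ 1.  -1.6 95.3] tcp [0.5509 0.0281 0.1084] q [ 41.  19. -54. 104.  17.  66. -19.] t 40.4
```

Call:
arm_command(series="0 -0.5 25 0 0;0 0 25 0 0;0 0 25 0 0;0 0 12 0 0;0 0 6 0 0;0 0 0 0 0;0 0 0 0 0;0 0 0 0 255;0 0 0 0 255;0 0 0 0 255;0 0 0 0 255;0 0 0 0 255")

```text
time_s: 41.4
tool_pos: [0.5498, 0.028, 0.0143]
tool_rot: [180.0, -0.0, 89.8]
force: [0.4, -0.1, -0.2]
grip_width: 0.0615
grasp_force: 0.0
```

Call:
arm_command(series="0 0 0 0 255;0 0 -10 0 255;0 0 -20 0 255;0 0 -25 0 255;0 0 0 0 255;0 0 0 0 255")

```text
time_s: 41.9
tool_pos: [0.5508, 0.0281, 0.0706]
tool_rot: [179.8, 0.0, 89.8]
force: [0.3, 0.0, -0.9]
grip_width: 0.0595
grasp_force: 20.0
```

```bash
python3 -c "
from h import *
go(.56,.13,.07,90)"
```

```text
yaw 89.78 turn_tool -0.004 after-turn mm [101.9   9.2   0.6] before-turn mm [102.    8.8   0.6] tcp [0.5508 0.0281 0.0706] q [ 40.  22. -53. 106.  20.  62. -21.] t 41.9
```

Call:
arm_command(series="34 3 0 0 255;34 3 0 0 255;34 3 0 0 255;0 0 0 0 255;0 0 20 0 255;0 0 20 0 255;0 0 11 0 255;0 0 4 0 255;0 0 0 0 255;0 0 0 0 255;0 0 0 0 200;0 0 0 0 30;0 0 0 0 30;0 0 0 0 30;0 0 0 0 30;0 0 -25 0 30;0 0 -30 0 30;0 0 -30 0 0;0 0 0 0 0;0 0 0 0 0")

```text
time_s: 43.57
tool_pos: [0.5604, 0.1303, 0.1009]
tool_rot: [179.8, -0.0, 89.8]
force: [-0.3, -0.5, -0.7]
grip_width: 0.0852
grasp_force: 0.0
```

```bash
python3 -c "
from h import *
go(.4956,-.0292,.10,150)"
```

```text
yaw 89.77 turn_tool -1.051 after-turn mm [ -23.6 -170.5    0.6] before-turn mm [-159.8  -64.2    0.6] tcp [0.5604 0.1303 0.1009] q [ 29.  23. -55. 101.  21.  66. -32.] t 43.57
```

Call:
arm_command(series="-32 -12.8 0 0 0;-32 -12.8 0 0 0;-32 -12.8 0 0 0;-32 -12.8 0 0 0;-32 -12.8 0 0 0;0 0 0 -0.117 0;0 0 0 -0.117 0;0 0 0 -0.117 0;0 0 0 -0.117 0;0 0 0 -0.117 0;0 0 0 -0.117 0;0 0 0 -0.117 0;0 0 0 -0.117 0;0 0 0 -0.117 0;0 0 0 0 0;0 0 0 0 0;0 0 0 0 0")

```text
time_s: 44.98
tool_pos: [0.4939, -0.0298, 0.0983]
tool_rot: [180.0, -0.1, 149.9]
force: [0.5, 0.4, 0.5]
grip_width: 0.0872
grasp_force: 0.0
```

```bash
python3 -c "
from h import *
go(.4956,-.0292,.0145,150)"
```

```text
yaw 149.95 turn_tool -0.001 after-turn mm [-1.3  1.4 83.8] before-turn mm [-1.3  1.4 83.8] tcp [ 0.4939 -0.0298  0.0983] q [ 60.  15. -66. 112.  15.  63.  48.] t 44.98
```

Call:
arm_command(series="-1 1 25 0 0;0 0 25 0 0;0 0 18 0 0;0 0 10 0 0;0 0 5 0 0;0 0 0 0 0;0 0 0 0 0;0 0 0 0 255;0 0 0 0 255;0 0 0 0 255;0 0 0 0 255;0 0 0 0 255;0 0 0 0 255;0 0 -10 0 255;0 0 -20 0 255;0 0 -25 0 255;0 0 0 0 255;0 0 0 0 255")

```text
time_s: 46.48
tool_pos: [0.4968, -0.0297, 0.0724]
tool_rot: [180.0, 0.2, 150.1]
force: [0.1, 0.1, -0.6]
grip_width: 0.0593
grasp_force: 20.0
```

```bash
python3 -c "
from h import *
go(.48,.06,.07,150); o=telemetry.get_obs(); print(o['grip_width'],o['grasp_force'])"
```

```text
yaw 150.09 turn_tool 0.002 after-turn mm [59.4 69.3  2.2] before-turn mm [59.3 69.4  2.2] tcp [ 0.4968 -0.0297  0.0724] q [ 58.  17. -64. 113.  18.  60.  46.] t 46.48
0.05934713709481756 19.99979943037033
```

Call:
arm_command(series="19.8 23.1 0 0 255;19.8 23.1 0 0 255;19.8 23.1 0 0 255;0 0 0 0 255;0 0 20 0 255;0 0 20 0 255;0 0 11 0 255;0 0 5 0 255;0 0 0 0 255;0 0 0 0 255")

```text
time_s: 47.32
tool_pos: [0.4784, 0.0603, 0.0146]
tool_rot: [180.0, -0.1, 150.1]
force: [-0.6, -0.6, -0.7]
grip_width: 0.0597
grasp_force: 20.0
```

Call:
arm_command(series="0 0 0 0 200;0 0 0 0 30;0 0 0 0 30;0 0 0 0 30;0 0 0 0 30;0 0 -25 0 30;0 0 -30 0 30;0 0 -30 0 0;0 0 0 0 0;0 0 0 0 0")

```text
time_s: 48.15
tool_pos: [0.4802, 0.06, 0.1014]
tool_rot: [179.9, 0.2, 150.1]
force: [-1.3, -0.2, -0.7]
grip_width: 0.0852
grasp_force: 0.0
```

```bash
python3 -c "
from h import *
go(.5626,-.0298,.10,90)"
```

```text
yaw 150.07 turn_tool 1.048 after-turn mm [-89.8  82.4   1.8] before-turn mm [-116.2  -36.7    1.8] tcp [0.4802 0.06   0.1014] q [ 54.  13. -69. 113.  14.  63.  39.] t 48.15
```

Call:
arm_command(series="-29 -9.2 0 0 0;-29 -9.2 0 0 0;-29 -9.2 0 0 0;-29 -9.2 0 0 0;0 0 0 0.117 0;0 0 0 0.117 0;0 0 0 0.117 0;0 0 0 0.117 0;0 0 0 0.117 0;0 0 0 0.117 0;0 0 0 0.117 0;0 0 0 0.117 0;0 0 0 0.112 0;0 0 0 0 0;0 0 0 0 0;0 0 0 0 0")

```text
time_s: 49.48
tool_pos: [0.5604, -0.0293, 0.0991]
tool_rot: [-179.9, -0.0, 90.2]
force: [0.3, -0.6, 0.7]
grip_width: 0.087
grasp_force: 0.0
```

```bash
python3 -c "
from h import *
go(.5626,-.0298,.0145,90)"
```

```text
yaw 90.24 turn_tool 0.004 after-turn mm [-0.5  2.3 84.6] before-turn mm [-0.5  2.3 84.6] tcp [ 0.5604 -0.0293  0.0991] q [ 42.  20. -49. 103.  17.  65. -12.] t 49.48
```

Call:
arm_command(series="0 1.5 25 0 0;0 0 25 0 0;0 0 18 0 0;0 0 10 0 0;0 0 6 0 0;0 0 0 0 0;0 0 0 0 0;0 0 0 0 255;0 0 0 0 255;0 0 0 0 255;0 0 0 0 255;0 0 0 0 255;0 0 0 0 255;0 0 -10 0 255;0 0 -20 0 255;0 0 -25 0 255;0 0 0 0 255;0 0 0 0 255")

```text
time_s: 50.98
tool_pos: [0.5637, -0.0295, 0.0727]
tool_rot: [179.8, 0.0, 90.1]
force: [-0.1, -0.2, -1.8]
grip_width: 0.0592
grasp_force: 20.0
```

```bash
python3 -c "
from h import *
go(.577,.018,.07,90); o=telemetry.get_obs(); print(o['grip_width'],o['grasp_force'])"
```

```text
yaw 90.07 turn_tool 0.001 after-turn mm [47.5 13.3  2.7] before-turn mm [47.5 13.4  2.7] tcp [ 0.5637 -0.0295  0.0727] q [ 41.  22. -49. 104.  19.  62. -14.] t 50.98
0.05921791931836251 19.999764561653137
```

Call:
arm_command(series="23.7 6.6 0 0 255;23.7 6.6 0 0 255;0 0 0 0 255;0 0 0 0 255;0 0 20 0 255;0 0 20 0 255;0 0 11 0 255;0 0 5.5 0 255;0 0 0 0 255;0 0 0 0 255")

```text
time_s: 51.82
tool_pos: [0.5754, 0.0171, 0.0142]
tool_rot: [-180.0, 0.0, 90.0]
force: [0.1, -0.6, -1.3]
grip_width: 0.0595
grasp_force: 20.0
```

Call:
arm_command(series="0 0 0 0 200;0 0 0 0 30;0 0 0 0 30;0 0 0 0 30;0 0 0 0 30;0 0 -25 0 30;0 0 -30 0 30;0 0 -30 0 30;-23 -8 -33 0 0;-23 -8 -33 0 0;-23 -8 -33 0 0;-23 -8 -33 0 0;-23 -8 -33 0 0;-23 -8 -33 0 0;-23 0 -33 0 0;-23 0 -33 0 0;-23 0 -20 0 0;0 0 0 0 0;0 0 0 0 0;0 0 0 0 0")

```text
time_s: 53.48
tool_pos: [0.5278, -0.1882, 0.3827]
tool_rot: [-180.0, -0.1, 90.1]
force: [0.3, 0.7, -0.8]
grip_width: 0.0872
grasp_force: 0.0
```

```bash
python3 - <<'E'
from h import *
go(.53,-.18,.39,90)
im,T=shot('wrist'); np.save('T9.npy',T); cv2.imwrite('pics/w9.png',im)
s=cams.read_camera('side'); cv2.imwrite('pics/s9.png',s)
t=cams.read_camera('top'); cv2.imwrite('pics/t9.png',t)
cv2.imwrite('pics/c9.png',np.hstack([im[:230,140:400],cv2.resize(s[210:384,190:350],(211,230)),cv2.resize(t[120:260,110:290],(296,230))]))
# dark hub spots inside tray
g=im[:200,180:380].max(2); m=(g<110).astype('uint8')
n,l,st,c=cv2.connectedComponentsWithStats(m)
for i in range(1,n):
    if 15<st[i,4]<400: p=c[i]+[180,0]; print(p.round(1),st[i,4],onz('wrist',T,*p,.036)[:2].round(4))
E
```

```text
yaw 90.12 turn_tool 0.002 after-turn mm [ 8.2  2.2 -7.3] before-turn mm [ 8.2  2.3 -7.3] tcp [ 0.5278 -0.1882  0.3827] q [ 58.  10. -47.  79.   7.  95.  12.] t 53.48
[201.9  65.7] 243 [ 0.4278 -0.0418]
[328.  60.] 277 [ 0.642 -0.03 ]
[235.4  22.7] 125 [0.4846 0.0332]
[283.1  44.9] 99 [ 0.565  -0.0071]
[258.2  95.3] 127 [ 0.5234 -0.0951]
[272.8  77.1] 19 [ 0.5478 -0.0637]
[261.4  88.3] 116 [ 0.5287 -0.0831]
[262.9  98.4] 22 [ 0.5313 -0.1003]
[264. 122.] 53 [ 0.5333 -0.1407]
[259.2 126.2] 78 [ 0.5252 -0.1479]
[370.9 192.4] 174 [ 0.7343 -0.2651]
[225.3 195.7] 85 [ 0.4644 -0.2718]
```

View pics/c9.png

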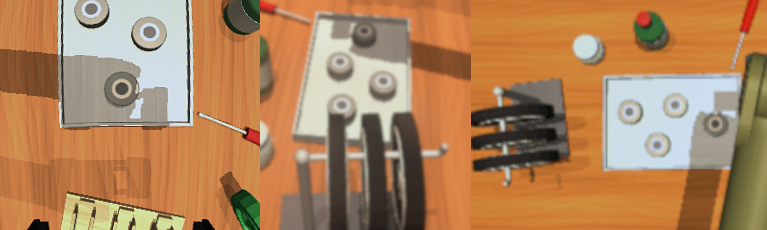

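```bash
python3 - <<'E'
from h import *
from scipy.spatial.distance import pdist
T=camT('top'); P=np.array([onz('top',T,*p,.036)[:2] for p in [(206.7,187.6),(234.1,183.3),(223.1,208.3),(258.4,195.5)]])
print(P.round(3)); print((pdist(P)*1000).round()); o=telemetry.get_obs(); print(o['time_s'],o['force'])
E
```

```text
[[ 0.558  0.128]
 [ 0.575  0.016]
 [ 0.474  0.06 ]
 [ 0.526 -0.084]]
[113. 108. 214. 111. 111. 152.]
53.6333 [0.84325141 0.19428129 0.23119435]
```

```bash
python3 -c "
from cell import env
print(env.sign_off())"
```

```text
the job is handed in; nothing more can be done
None
```

The job is handed in at about 54 s: all three scooter wheels hang by their rims on the J-hook, and the four roller wheels lie flat in the tray, at least about 48 mm apart; one scooter wheel brushed the hook tip on the way in and was straightened before hanging.

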